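Fetch the capacitor dish from a bypass-door parts case

ROBOT

A 7-joint arm with a two-finger parallel gripper is mounted at the origin on the work surface. World frame = base frame: x ahead of the robot, y to its left, z up, the work surface at z = 0. Lengths are in mm, angles in rad, forces in N, time in s.
With the tool pointing down it reaches from about 400 to 875 mm from the base axis. Payload 4.4 kg.
Tool frame: the origin (TCP) lies at the very end of the fingers, on their centre line; the grasp point (between the pads) lies 19 mm behind it; z points along the fingers, y is the direction in which the jaws open and shut (so a half turn about z gives the same grasp; the last joint's range is limited). The gripper opens to 85 mm and grips with 20 to 120 N. Pads are 22 mm wide; open, the fingers measure 114 mm over their backs; the gripper's body (76 mm by 85 mm) begins 54 mm behind the grasp point. The pads swing forward as they close: fully open they stand 13 mm farther back than shut.
Start: joints at [1.154, 0.628, 0.038, 1.517, -0.027, 0.996, -0.02], TCP at [223.4, -610.418, 231.313] pointing down, gripper open.
Joint ranges: [-3.06, 3.06], [-0.37, 2.12], [-1.25, 1.32], [0.18, 2.47], [-1.1, 4.24], [0.23, 1.98], [-2.94, 2.94]. Speed limits (rad/s): [2.57, 2.57, 3.14, 3.14, 3.14, 3.14, 3.14].

INTERFACE

Orientations are given as [roll, pitch, yaw] about the fixed x, y, z axes, in that order (R = Rz(yaw) Ry(pitch) Rx(roll)).
In Python, from cell import ctrl gives the robot as it stands. The module is installed in compiled form; this text tells all that it offers.
- The arm moves only by the shell command python3 -m jog 'ROWS'. ROWS is text: rows parted by semicolons, each of 7 numbers parted by spaces: the shift along the tool's x, y, z in mm, then the turn, a rotation vector about the tool's x, y, z in degrees, then the opening, from -1 (shut) to 1 (fully open). In form: x y z wx wy wz claw; .... A call has 1 to 8 rows; each row is the pose to reach, as a shift and turn from the pose commanded when the call began, along the tool's axes at that moment; what a row does not reach only later rows make up. A row lasts 1/8 s, in which the tool goes at most 62.5 mm and 10.7 degrees, less where a joint would pass 70% of its speed; a pose out of reach is approached as far as the arm can. A call with a gripper value outside its range is refused whole. The fingers move at their own pace and stop on an object; the grip force is fixed at half the most. Time passes only in rows, so rows that repeat a pose let the fingers close. It gives the time, the measured TCP pose, the force and the opening at its end, in the units of the state.
- ctrl.read_state(): the state, without advancing time (a new reading comes with each control period).
- ctrl.get_image(name): name is "side" or "top" or "wrist"; returns a dict with "image" (400x640x3 uint8, red, green, blue), "z_map" (400x640 float32, mm along the optical axis (not along the pixel's ray), 0 where there is no reading), "vertical_fov" (degrees; the focal length in pixels is half the picture's height over the tangent of half this angle, whatever the lens; pixels are square), "cx", "cy" (the principal point, pixels), "extrinsics" (4x4, takes a point from world to camera coordinates); the wrist camera has in their place "hand_eye" (4x4, takes a point from camera to tool coordinates, whose origin is the TCP and whose axes are the flange's). Camera axes: x right, y down, z forward; pixel columns grow to the right and rows downward; lengths in mm; the calibration is good to about 2 mm. The wrist camera is an equidistant fisheye: a pixel r from the principal point sees the ray r / f radians off the axis. A picture is of the moment at which its call begins: read the wrist's pose just before it.
- ctrl.finish_job(): hands the job in, once; it reports no verdict.
The state is a dict: "clock": time; "qpos": joint angles; "qd": joint speeds; "tau": joint torques, N m; "eef_pos": TCP position; "tool_rot": TCP orientation; "force": force on the tool from outside, world axes, zero at the start; "torque": the same for the moment, N m; "width": finger opening in mm.
Only numpy, scipy, OpenCV 4.12 (cv2) and the standard library are available. Lean on these libraries where they do the work, as an engineer would, in place of code of your own. Each camera call takes 0.05 s, during which the arm holds its last target.

TASK

In the sloping parts case, slide the clear door that covers the lidded capacitor dish fully across its neighbour, and take the dish out without losing its lid. Tip it, lid on, until all three yellow capacitors have rolled over the ridge into the red end, then set it down level and gently on the green mat. Finally lift off the lid and lay it flat on the mat beside the dish, handle up; leave the other things where they are.

Things in the scene. Friction and masses are not known exactly. Their poses are not given: they have to be found in the camera images.
- case: Fixed case 220 (x, depth) x 420 (y, width) mm, origin under its centre, x to its high back, y to its left bay. Wooden front and sides, clear back. The open top slopes up at 20 degrees: 55 mm high in front, 95 at mid depth, 135 behind; two clear doors cover it. Inside 400 wide, 204 deep, plain floor 12 mm above the bench. Dish in one bay (y about +110 or -110 mm), transformer in the other.
- case_floor (a point): Centre of the case's inside floor. The case stands to the robot's left or right, the mat on the other side.
- door_left (a joint): Left (+y) bypass door, lower track: 0 closed over the left bay, grows to 0.17 m as it slides to the case's -y, behind (under) the right door. At most 15 mm open at the start. Its outer edge is at case y = 0.205 - value. Sliding friction about 1.5 N; stays where it is left.
- door_right (a joint): Right (-y) bypass door, upper track: 0 closed over the right bay, grows to 0.17 m as it slides to the case's +y, over the left door. At most 15 mm open at the start. Its outer edge is at case y = -0.205 + value. Same friction.
- pull_left (a point): Middle of the top edge of the left door's pull: an upright blue tab 8 mm thick (case y), 40 mm wide (case x), at the door's outer edge, mid depth. It stands 44 mm clear of that door's face at its middle (37 mm at its back edge). Only the side wall, flush with the doors, is beside it.
- pull_right (a point): Middle of the top edge of the right door's pull: the same tab at that door's outer edge; it stands 34 mm clear of that door's face at its middle (27 mm at its back edge).
- mat: Green mat fixed on the bench, 260 (x) x 240 (y) x 3 mm; origin under its centre. A knob and a wrench lie along its far strip (mat x above 0.085); the rest is free.
- dish: Grey dish 100 (x) x 54 (y) x 34 mm high, walls 4 mm, about 0.12 kg; origin at the centre of its underside. Its +x end is red. Inside, a ridge crosses the middle (x = 0), the floor falling from it at 12 degrees to both ends: parts stay in their half while level and roll across when the red end is lowered clearly more than 12 degrees. At the start in the case, x roughly along the case's y, lid on.
- lid: Loose clear lid on the dish: 96 x 50 x 3 mm plate over a 4 mm deep plug with 1.5 mm play in the dish's mouth, 40 g; its edge lies 2 mm inside the dish's walls. Origin at the centre of the plug's underside, 30 mm above the dish's origin when on; axes as the dish's; plate top at 7 mm. No catch: only weight and plug keep it on.
- lid_bar (a point): Middle of the top of the lid's black handle: a bar 40 mm long (lid x), 10 mm thick (lid y), standing 20 mm above the plate; 27 mm above the lid's origin.
- cap0: Yellow round capacitor, 14 mm in diameter and 44 mm long, lying across the dish (axis along its own y); origin at its centre. At the start in the plain half.
- cap1: Second one, the same.
- cap2: Third one, the same.
- transformer: Bystander: small transformer, dark core and copper winding, about 75 x 75 x 42 mm, in the case's other bay; origin under its centre.
- jar: Bystander: glass jar with black lid, diameter 56 mm, 75 mm high, behind the mat.
- spool: Bystander: metal wire spool, diameter 60 mm, 50 mm high, behind the mat.
- dial_knob: Bystander: black dial knob, diameter 32 mm, 18 mm high, on the mat's far strip.
- wrench: Bystander: flat steel wrench 140 mm long, lying along the mat's far strip.
- spray_can: Bystander: blue spray can, diameter 52 mm, 150 mm high, behind the case.
- speaker_cone: Bystander: small black loudspeaker driver, diameter 116 mm, 55 mm high, behind the case.

How it is judged:
By the outcome, as a careful person would: the job done as asked, in the order asked, and still so for the second after the job is handed in, with the robot touching nothing.
It also fails if it takes over 61 s, if anything falls off the work surface, if the arm or the gripper's body presses on something with over 40 N, if the wrist force passes 120 N, or if a joint passes its speed limit or range.

## Working session

There is one attempt and no reset: what is moved stays moved. The work goes in short steps, Python scripts to look and compute and a shell command to move; the robot and the scene stay as the last step left them, time stands still between calls to the robot, and variables do not carry over. Pictures are saved under pics/ and viewed, and the job is handed in when it is done.

```bash
mkdir -p pics; ls
cat > h.py <<'E'
import numpy as np, cv2
from scipy.spatial.transform import Rotation as R
from cell import ctrl
def snap(n,tag):
    d=ctrl.get_image(n); np.save(f'pics/{tag}.npy',d,allow_pickle=True)
    cv2.imwrite(f'pics/{tag}.png',d['image'][:,:,::-1]); return d
def load(tag): return np.load(f'pics/{tag}.npy',allow_pickle=True).item()
def foc(d): return d['image'].shape[0]/2/np.tan(np.radians(d['vertical_fov'])/2)
def px(d,u,v,z=None,height=None):
    f=foc(d); E=np.array(d['extrinsics']); Ei=np.linalg.inv(E)
    ray=np.array([(u-d['cx'])/f,(v-d['cy'])/f,1.])
    if height is not None:
        o=Ei[:3,3]; r=Ei[:3,:3]@ray; return o+r*(height-o[2])/r[2]
    if z is None: z=d['z_map'][int(round(v)),int(round(u))]
    return (Ei@np.r_[ray*z,1])[:3]
def crop(tag,u0,v0,u1,v1,s,out):
    im=cv2.imread(f'pics/{tag}.png')[v0:v1,u0:u1]
    cv2.imwrite(f'pics/{out}.png',cv2.resize(im,None,fx=s,fy=s,interpolation=cv2.INTER_CUBIC))
E
python3 - <<'E'
from h import *
s=ctrl.read_state(); print(s)
for n in('side','top'):
    d=snap(n,n+'0'); print(n,d['cx'],d['cy'],foc(d),np.round(np.linalg.inv(np.array(d['extrinsics'])),3))
d=snap('wrist','w0');print(np.round(d['hand_eye'],3),foc(d))
E
```

```text
pics
{'clock': 0.0, 'qpos': array([ 1.15419538,  0.62933847,  0.03842163,  1.51839461, -0.02697506,
        0.99628318, -0.02002454]), 'qd': array([-2.76276005e-04, -6.56999698e-04,  1.11108223e-03, -6.38233152e-04,
        4.91167912e-04,  3.17504817e-05, -3.40917068e-04]), 'tau': array([-1.44388039e-03, -5.63405585e+01,  1.22609507e+00, -1.93451393e+01,
        1.11479365e-02,  1.04297628e-02,  1.14414600e-06]), 'eef_pos': array([ 223.18555617, -609.80662364,  230.38517584]), 'tool_rot': array([-3.13968686e+00,  3.42893872e-05,  3.50805851e-01]), 'force': array([ 0.68913581,  0.20862573, -0.3402575 ]), 'torque': array([-0.00903325, -0.07185926,  0.01404935]), 'width': 85.47879519287869}
side 321.261625690714 195.91755399538752 384.63734873317753 [[-9.76000e-01 -1.17000e-01  1.84000e-01  4.59208e+02]
 [-2.18000e-01  5.02000e-01 -8.37000e-01  7.69579e+02]
 [ 5.00000e-03 -8.57000e-01 -5.16000e-01  5.97309e+02]
 [ 0.00000e+00  0.00000e+00  0.00000e+00  1.00000e+00]]
top 322.50808301284366 199.10131617785507 378.8741550295157 [[ 3.80000e-02 -9.79000e-01  2.00000e-01  4.35513e+02]
 [-9.99000e-01 -3.70000e-02  7.00000e-03 -1.45960e+01]
 [ 1.00000e-03 -2.00000e-01 -9.80000e-01  9.76602e+02]
 [ 0.00000e+00  0.00000e+00  0.00000e+00  1.00000e+00]]
[[-1.00000e-03 -9.53000e-01 -3.01000e-01  7.65440e+01]
 [ 1.00000e+00 -0.00000e+00 -1.00000e-03 -1.82000e-01]
 [ 1.00000e-03 -3.01000e-01  9.53000e-01 -1.43626e+02]
 [ 0.00000e+00  0.00000e+00  0.00000e+00  1.00000e+00]] 309.70691628693146
```

View pics/top0.png

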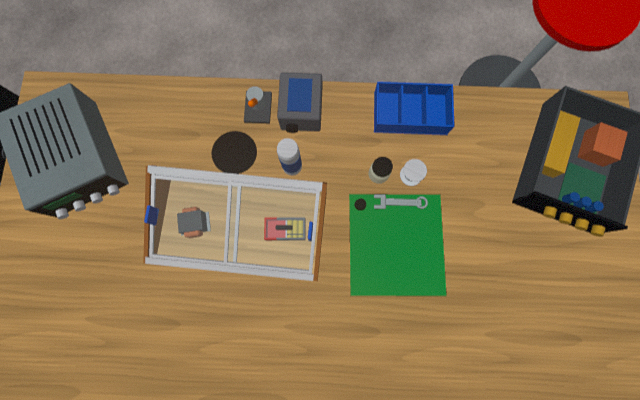

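View pics/side0.png

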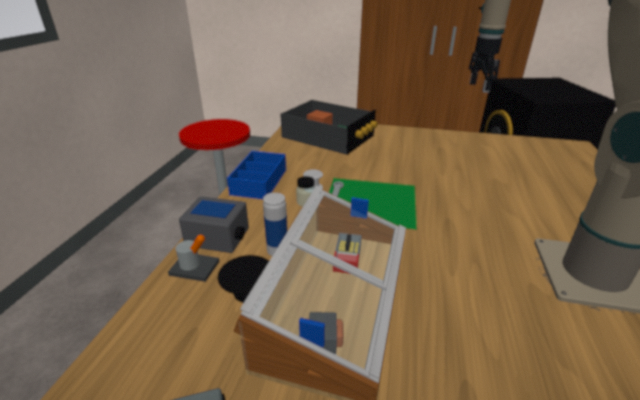

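View pics/w0.png

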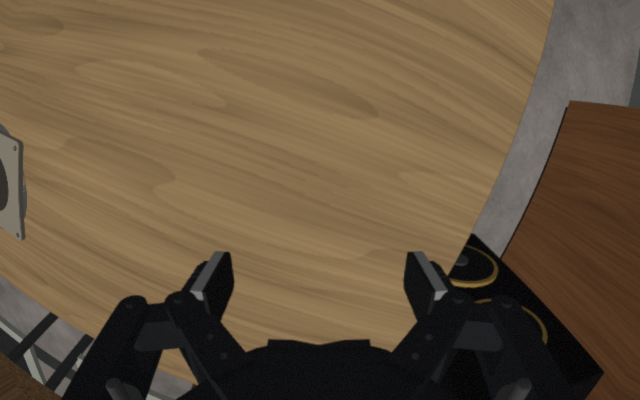

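Run:
```python
from h import *
crop('top0',135,155,335,290,4,'c1'); crop('top0',340,180,455,305,4.5,'c2'); crop('side0',230,180,420,400,2.7,'c3')
crop('top0',255,205,325,255,11,'c4')
```

```text
(no output)
```

View pics/c1.png

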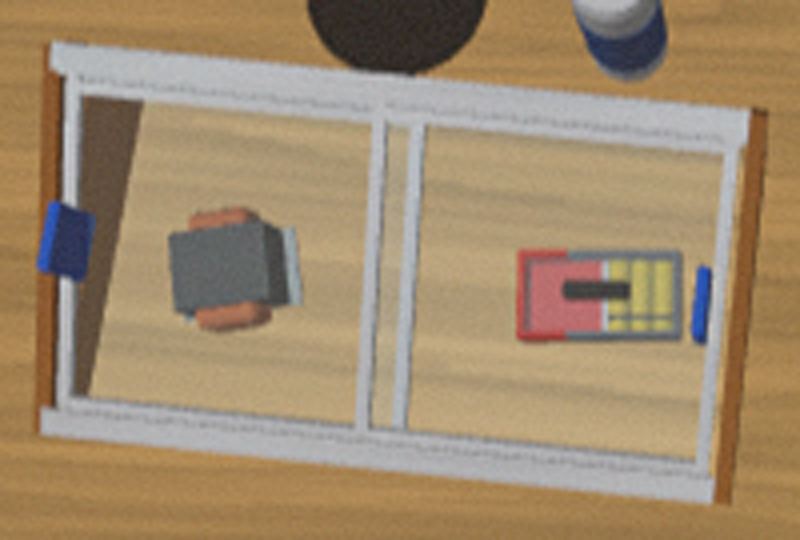

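View pics/c4.png

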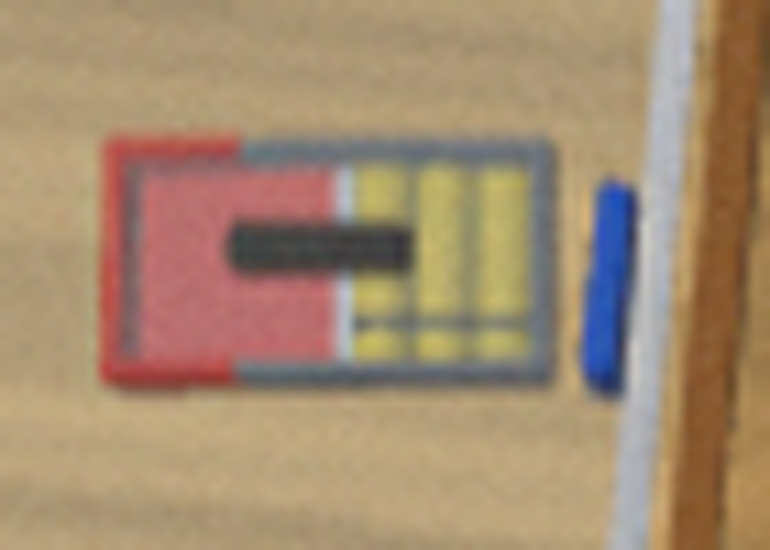

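View pics/c3.png

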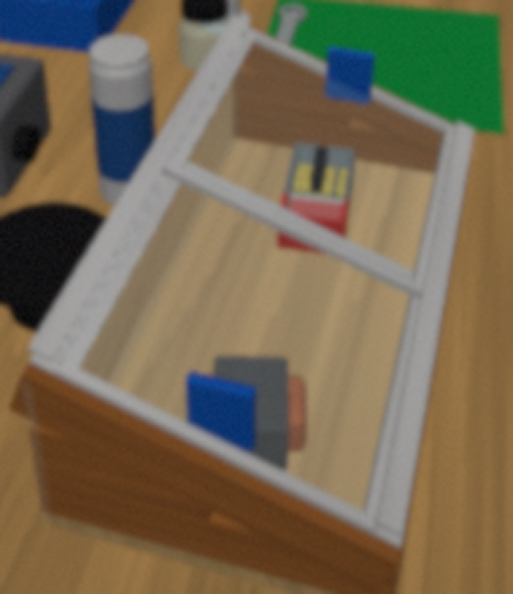

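View pics/c2.png

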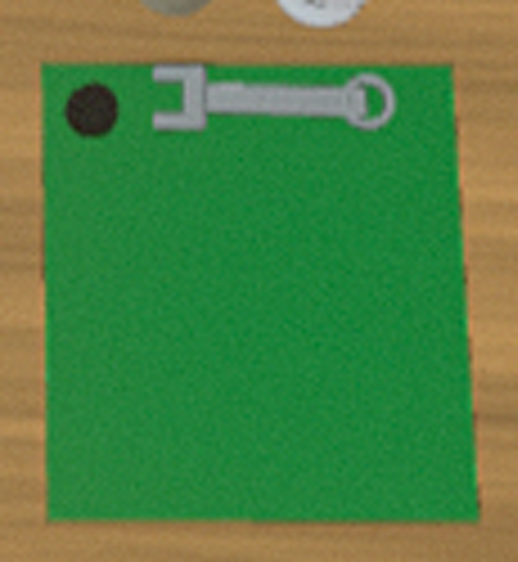

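Run:
```python
from h import *
np.set_printoptions(precision=1,suppress=True)
d=load('top0')
c1=lambda u,v:(u/4+135,v/4+155); c4=lambda u,v:(u/11+255,v/11+205); c2=lambda u,v:(u/4.5+340,v/4.5+180)
def P(n,uv,h): print(n,uv,px(d,*uv,height=h),'depth',px(d,*uv))
P('LB',c1(47,43),135);P('LF',c1(38,432),55);P('RB',c1(768,110),135);P('RF',c1(730,503),55)
for n,p in dict(a=(105,137),b=(553,137),c=(555,385),d=(100,387)).items(): P('dish'+n,c4(*p),46)
P('bar1',c4(230,245),69);P('bar2',c4(412,245),69);P('barm',c4(321,245),69)
P('pullRtop',c4(617,180),129);P('pullRbot',c4(605,390),129);P('pullmid',c4(608,285),129)
P('pullL',c1(65,240),139);P('pullL edges',c1(40,240),139);P('pullL edges',c1(95,240),139)
for p in((43,65),(453,65),(48,520),(480,520)):P('mat',c2(*p),3)
P('knob',c2(92,110),21);P('wr',c2(155,130),5);P('wr',c2(390,100),5)
P('jar',(381,160),75)
```

```text
LB (146.75, 165.75) [670.6 399.4 135. ] depth [671.5 400.9 132. ]
LF (144.5, 263.0) [451.3 412.4  55. ] depth [451.3 412.3  55.2]
RB (327.0, 182.5) [646.7 -17.7 135. ] depth [679.9 -18.2   2.8]
RF (317.5, 280.75) [425.5  -4.   55. ] depth [424.8  -3.3  -0.9]
disha (264.54545454545456, 217.45454545454547) [573.8 133.7  46. ] depth [563.6 122.7 115.1]
dishb (305.27272727272725, 217.45454545454547) [577.7  32.7  46. ] depth [567.3  29.2 114. ]
dishc (305.45454545454544, 240.0) [521.9  29.6  46. ] depth [516.9  27.1  99.1]
dishd (264.09090909090907, 240.1818181818182) [517.6 130.9  46. ] depth [513.4 123.6  92.8]
bar1 (275.90909090909093, 227.27272727272728) [547.6 101.   69. ] depth [543.4  96.7 103.1]
bar2 (292.45454545454544, 227.27272727272728) [549.1  61.2  69. ] depth [544.5  58.1 106.2]
barm (284.1818181818182, 227.27272727272728) [548.4  81.1  69. ] depth [543.8  77.3 105.7]
pullRtop (311.0909090909091, 221.36363636363637) [556.6  14.9 129. ] depth [558.8  15.5 113.3]
pullRbot (310.0, 240.45454545454544) [513.5  15.5 129. ] depth [514.6  15.9 117.1]
pullmid (310.27272727272725, 2
[... 307 characters left out ...]
.44444444444446) [649.8 -78.6   3. ] depth [650.5 -78.8  -0.1]
mat (440.6666666666667, 194.44444444444446) [ 658.9 -318.1    3. ] depth [ 659.6 -319.     0. ]
mat (350.6666666666667, 295.55555555555554) [392.  -87.5   3. ] depth [391.8 -87.7   0.2]
mat (446.6666666666667, 295.55555555555554) [ 401.  -326.7    3. ] depth [ 401.1 -326.6    3.5]
knob (360.44444444444446, 204.44444444444446) [ 620.6 -106.    21. ] depth [ 620.6 -106.    21.3]
wr (374.44444444444446, 208.88888888888889) [ 613.3 -144.2    5. ] depth [ 613.7 -144.5    2.7]
wr (426.6666666666667, 202.22222222222223) [ 636.2 -280.4    5. ] depth [ 634.7 -278.4   12.3]
jar (381, 160) [ 724.4 -149.8   75. ] depth [ 725.1 -150.1   72.8]
```

```bash
cat >> h.py <<'E'
np.set_printoptions(precision=1,suppress=True)
CX=np.array([548.5,197.5]);ex=np.array([.9982,-.0593]);ey=np.array([.0593,.9982])
def case(a,b): return CX+a*ex+b*ey
def to(xyz,yaw_deg=None,Rt=None):
    s=ctrl.read_state(); R0=R.from_euler('xyz',s['tool_rot'])
    if Rt is None: Rt=R.from_euler('xyz',[180,0,yaw_deg],degrees=True)
    t=R0.inv().apply(np.array(xyz)-s['eef_pos']); w=(R0.inv()*Rt).as_rotvec(degrees=True)
    print('t',round(s['clock'],2),'pos',s['eef_pos'],'yaw',np.degrees(s['tool_rot']),'F',s['force'],'w',round(s['width'],1),'q',np.round(s['qpos'],2))
    print('SHIFT',t,'TURN',w)
E
python3 - <<'E'
from h import *
to([*case(-3,-222),200],86.6)
E
```

```text
t 0.15 pos [ 223.2 -610.   230.6] yaw [-179.9    0.    20.1] F [ 0.3 -0.4 -0. ] w 85.6 q [ 1.1  0.6  0.   1.5 -0.   1.  -0. ]
SHIFT [ 491.7 -444.1   31.2] TURN [ -0.1  -0.  -66.5]
```

```bash
python3 -m jog '61 -55 4 0 0 -8.3 -1; 123 -111 8 0 0 -16.6 -1; 184 -166 12 0 0 -25 -1; 246 -222 16 0 0 -33 -1; 307 -277 20 0 0 -41.5 -1; 369 -333 24 0 0 -50 -1; 430 -388 28 0 0 -58 -1; 492 -444 31 0 0 -66.5 -1'
python3 - <<'E'
from h import *
to([*case(-3,-222),200],86.6)
E
```

```text
clock: 1.15
eef_pos: [457.3, -167.1, 207.5]
tool_rot: [3.141, 0.0, 1.516]
force: [0.7, -0.1, 0.0]
width: -0.2
t 1.15 pos [ 457.3 -167.1  207.5] yaw [180.    0.   86.9] F [ 0.7 -0.1  0. ] w -0.2 q [ 0.5  0.4 -0.3  2.   0.2  0.7  0. ]
SHIFT [147.1  67.    7.4] TURN [0.  0.  0.3]
```

```bash
python3 -m jog '50 22 7 0 0 0 -1; 100 45 7 0 0 0 -1; 147 67 7 0 0 0 -1; 147 67 7 0 0 0 -1; 147 67 7 0 0 0 -1'
python3 - <<'E'
from h import *
snap('wrist','w1'); snap('side','s1')
to([*case(-3,-222),116],86.6)
E
```

```text
clock: 1.78
eef_pos: [531.7, -26.5, 200.1]
tool_rot: [-3.14, 0.001, 1.512]
force: [0.4, -1.0, 0.7]
width: 0.3
t 1.88 pos [531.5 -27.7 200.2] yaw [-179.9    0.1   86.5] F [0.7 0.6 1. ] w 0.0 q [ 0.2  0.5 -0.3  1.9  0.2  0.8 -0.3]
SHIFT [ 3.9  0.7 84.2] TURN [-0.1  0.1 -0.1]
```

View pics/w1.png

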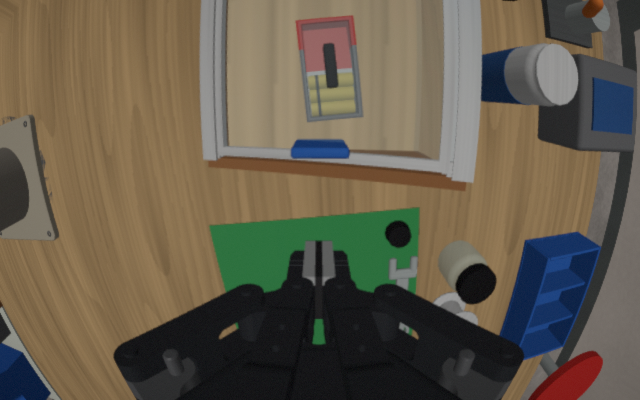

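View pics/s1.png

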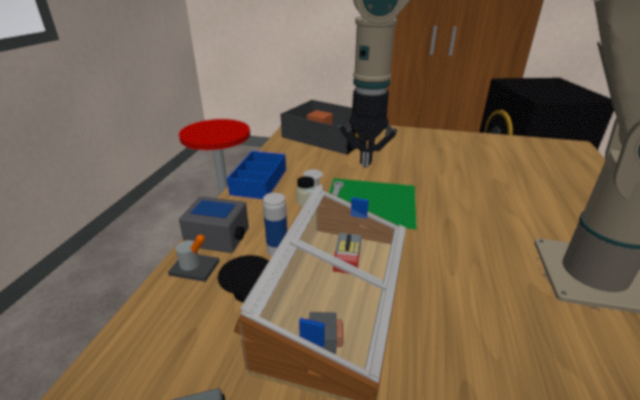

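```bash
cat >> h.py <<'E'
def wpt(d,s,u,v,z=None,height=None):
    f=foc(d);dx=u-d['cx'];dy=v-d['cy'];r=np.hypot(dx,dy)+1e-9;th=r/f
    ray=np.array([np.sin(th)*dx/r,np.sin(th)*dy/r,np.cos(th)])
    Rt=R.from_euler('xyz',s['tool_rot']);H=np.array(d['hand_eye'])
    o=s['eef_pos']+Rt.apply(H[:3,3]); w=Rt.apply(H[:3,:3]@ray)
    if height is not None: return o+w*(height-o[2])/w[2]
    if z is None:z=d['z_map'][int(v),int(u)]
    return o+w*z/ray[2]
def incase(p):
    q=np.array(p[:2])-CX; return np.array([q@ex,q@ey,p[2]])
E
python3 - <<'E'
from h import *
d=load('w1'); s=dict(eef_pos=np.array([531.7,-27.,200.1]),tool_rot=np.array([-3.14,.001,1.511]))
for p in((320,142),(320,146),(320,150),(320,155),(295,150),(345,150),(320,153),(320,163),(260,110),(400,120)): print(p,incase(wpt(d,s,*p)))
for p in((303,18),(352,16),(361,117),(310,121)): print('dish',wpt(d,s,*p,height=46))
for p in((326,45),(334,88)): print('bar',wpt(d,s,*p,height=69))
E
```

```text
(320, 142) [  -3.1 -177.6  113.6]
(320, 146) [  -3.2 -178.   131.8]
(320, 150) [  -3.2 -179.7  138.7]
(320, 155) [  -3.2 -183.3  137.4]
(295, 150) [ -19.9 -179.7  138.3]
(345, 150) [  13.6 -179.7  138.2]
(320, 153) [  -3.2 -181.9  137.9]
(320, 163) [  -2.9 -198.4   89.9]
(260, 110) [ -52.7 -153.5   86.5]
(400, 120) [  54.1 -159.2  125.1]
dish [526.  133.9  46. ]
dish [572.4 133.7  46. ]
dish [575.4  33.9  46. ]
dish [526.4  32.5  46. ]
bar [545.2 100.9  69. ]
bar [549.8  61.9  69. ]
```

```bash
python3 -m jog '4 1 42 0 0 0 -1; 4 1 83 0 0 0 -1; 4 1 83 0 0 0 -1; 12 1 83 0 0 0 -1; 20 1 83 0 0 0 -1; 30 1 83 0 0 0 -1; 42 1 83 0 0 0 -1; 55 1 83 0 0 0 -1'
python3 - <<'E'
from h import *
to([*case(-3,-46),117],86.6)
print(incase(ctrl.read_state()['eef_pos']))
E
```

```text
clock: 2.88
eef_pos: [537.0, 29.4, 117.9]
tool_rot: [3.14, 0.0, 1.511]
force: [0.7, -1.7, 0.2]
width: 0.0
t 2.88 pos [537.   29.4 117.9] yaw [179.9   0.   86.6] F [ 0.7 -1.7  0.2] w 0.0 q [ 0.1  0.6 -0.2  1.9  0.3  0.6 -0.4]
SHIFT [122.5  -1.5   0.9] TURN [ 0.1  0.  -0. ]
[  -1.5 -168.5  117.9]
```

```bash
python3 -m jog '16 0 0 0 0 0 -1; 33 0 0 0 0 0 -1; 50 0 0 0 0 0 -1; 67 0 0 0 0 0 -1; 84 0 0 0 0 0 -1; 98 -1 0 0 0 0 -1; 108 -1 0 0 0 0 -1; 114 -1 0 0 0 0 -1'
python3 - <<'E'
from h import *
to([*case(-3,-46),117],86.6)
print(incase(ctrl.read_state()['eef_pos']))
E
python3 -m jog '3 0 0 0 0 0 -1; 6 0 0 0 0 0 -1;6 0 0 0 0 0 -1'
```

```text
clock: 3.88
eef_pos: [542.0, 143.3, 117.4]
tool_rot: [-3.141, 0.0, 1.512]
force: [0.4, -2.4, 0.6]
width: -0.2
t 3.88 pos [542.  143.3 117.4] yaw [-180.     0.    86.6] F [ 0.4 -2.4  0.6] w -0.2 q [-0.2  0.7 -0.2  1.9  0.2  0.6 -0.6]
SHIFT [8.5 0.3 0.4] TURN [-0.  0.  0.]
[ -3.3 -54.5 117.4]
clock: 4.25
eef_pos: [542.3, 148.8, 117.4]
tool_rot: [-3.141, -0.0, 1.511]
force: [-0.8, 1.0, 0.8]
width: 0.1
```

```bash
python3 -m jog '2 0 0 0 0 0 -1; 4 0 0 0 0 0 -1;4 0 0 0 0 0 -1'; python3 -m jog '2 0 0 0 0 0 -1; 4 0 0 0 0 0 -1;4 0 0 0 0 0 -1'
```

```text
clock: 4.62
eef_pos: [542.7, 152.9, 117.4]
tool_rot: [-3.141, -0.0, 1.512]
force: [-0.5, -0.7, -0.7]
width: 0.1
clock: 5.0
eef_pos: [543.1, 157.1, 117.4]
tool_rot: [3.142, -0.0, 1.512]
force: [-0.6, -1.1, -0.1]
width: -0.1
```

Run:
```python
from h import *
print(incase(ctrl.read_state()['eef_pos']));d=snap('top','t2'); crop('t2',135,155,335,290,4,'c5')
```

```text
[ -3.  -40.7 117.4]
```

View pics/c5.png

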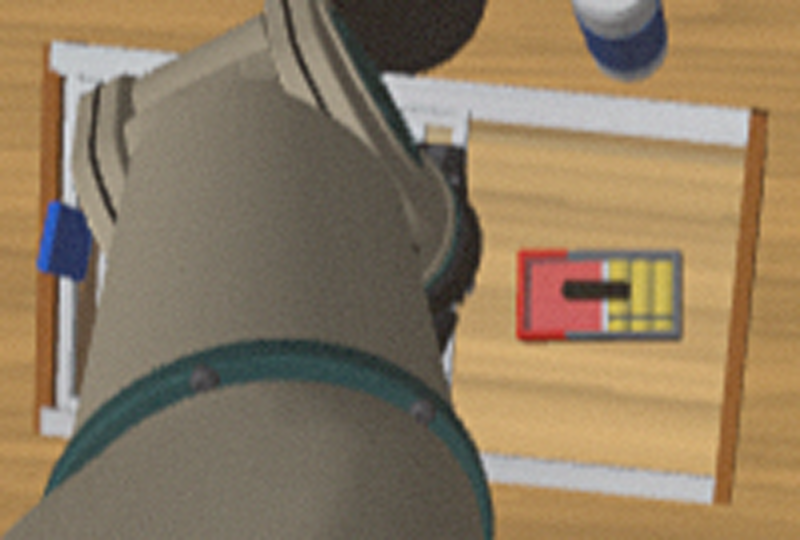

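```bash
python3 -m jog '2 0 0 0 0 0 -1; 4 0 0 0 0 0 -1;4 0 0 0 0 0 -1';  python3 -m jog '2 0 0 0 0 0 -1; 4 0 0 0 0 0 -1;4 0 0 0 0 0 -1'
python3 - <<'E'
from h import *
d=load('t2'); print(incase(px(d,252.5,183.5,height=140)),incase(px(d,252.5,183.5)),incase(px(d,254,190)), incase(px(d,249,265,height=70)))
E
```

```text
clock: 5.42
eef_pos: [543.5, 161.1, 117.5]
tool_rot: [3.141, -0.0, 1.512]
force: [-0.4, -0.4, 0.3]
width: 0.1
clock: 5.8
eef_pos: [543.6, 162.2, 117.5]
tool_rot: [-3.141, 0.003, 1.51]
force: [-0.7, -6.5, 2.7]
width: 0.1
[ 90.7 -40.8 140. ] [ 95.1 -36.7 120.8] [102.5 -20.3  14.2] [-90.3 -44.2  70. ]
```

```bash
python3 -m jog '-10 0 0 0 0 0 -1; -16 0 -40 0 0 0 -1; -40 0 -90 0 0 -3 1; -60 3 -95 0 0 -5.5 1; -80 5 -95 0 0 -5.5 1;-80 5 -95 0 0 -5.5 1'
python3 - <<'E'
from h import *
s=ctrl.read_state(); d=snap('wrist','w3'); np.save('pics/w3s.npy',s,allow_pickle=True)
snap('top','t3'); snap('side','s3'); crop('side'and's3',230,180,420,400,2.7,'c6')
to([548.5,82,210],92)
E
```

```text
clock: 6.55
eef_pos: [543.5, 82.4, 211.7]
tool_rot: [-3.14, 0.001, 1.604]
force: [0.4, 0.4, -0.1]
width: 72.4
t 6.7 pos [543.4  85.6 211.8] yaw [-179.9   -0.1   92.1] F [-0.   0.1  0.1] w 85.4 q [-0.   0.5 -0.3  1.8  0.2  0.8 -0.4]
SHIFT [-3.8  5.   1.8] TURN [-0.1 -0.1  0.1]
```

View pics/w3.png

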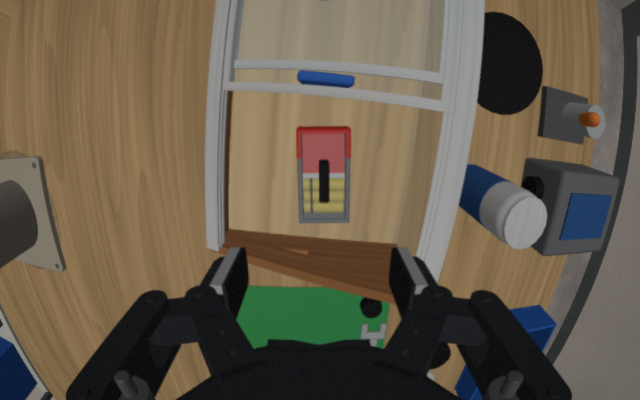

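View pics/c6.png

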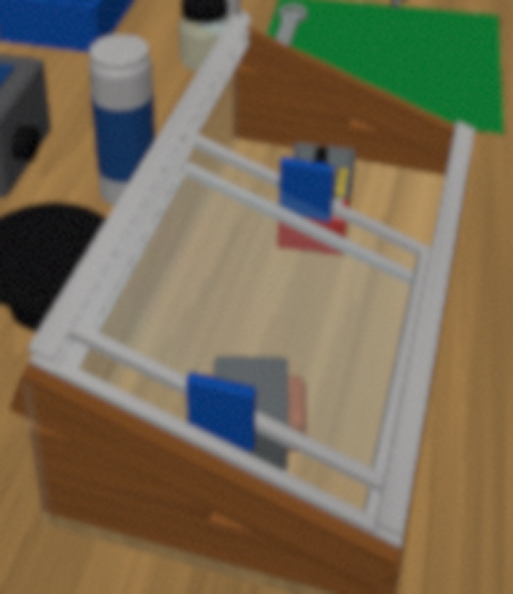

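Run:
```python
from h import *
d=load('w3'); s=np.load('pics/w3s.npy',allow_pickle=True).item()
print(s['eef_pos'])
crop('w3',280,110,370,240,5,'c7')
P={n:wpt(d,s,*p,height=46)[:2] for n,p in dict(RL=(297,128),RR=(350,128),GL=(299,221),GR=(350,220)).items()}
print(P, sum(P.values())/4)
print('bar',wpt(d,s,324,161,height=69),wpt(d,s,324,201,height=69),wpt(d,s,324,180))
print('door',incase(wpt(d,s,330,90)),incase(wpt(d,s,330,76)))
dt=load('t3')
for p in((264.5,217.5),(305.3,217.5),(305.5,240),(264,240.2)): print(px(dt,*p),px(dt,*p,height=46))
```

```text
[543.5  82.4 211.7]
{'RL': array([519.7, 133.2]), 'RR': array([572.5, 135. ]), 'GL': array([523.3,  34.1]), 'GR': array([578.3,  37. ])} [548.5  84.8]
bar [547.2 104.8  69. ] [548.7  65.2  69. ] [547.8  86.9  71.4]
door [  2.1 -27.7 106.9] [  0.2 -19.2 138.4]
[479.3  32.5 681.4] [573.7 133.8  46. ]
[582.4  34.2  14.4] [577.6  32.6  46. ]
[525.2  31.2  10.1] [521.9  29.5  46. ]
[459.7  28.4 702.4] [517.5 131.2  46. ]
```

View pics/c7.png

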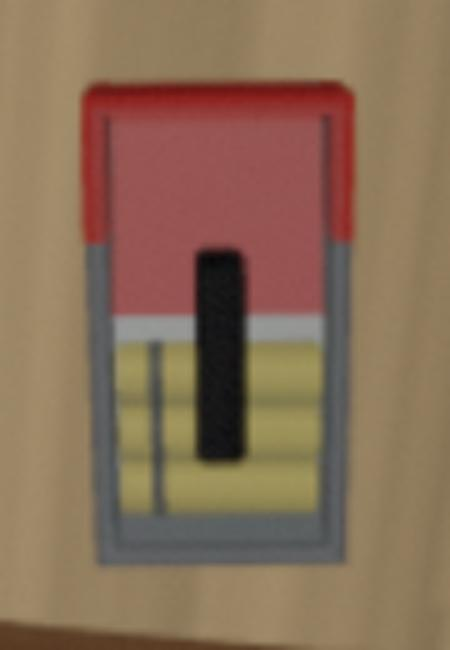

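Run:
```python
from h import *
s=ctrl.read_state(); d=snap('wrist','w4'); print(s['eef_pos'],s['tool_rot'])
for p in((297,128),(350,128),(299,221),(350,220)): print(d['image'][p[1],p[0]])
crop('w4',280,110,370,240,5,'c7'); crop('s3',300,0,450,240,3,'c8'); crop('t3',200,120,400,280,4,'c9')
```

```text
[543.4  85.6 211.8] [-3.1 -0.   1.6]
[155 133 100]
[153 132  99]
[102  95  88]
[148 128  96]
```

View pics/c7.png

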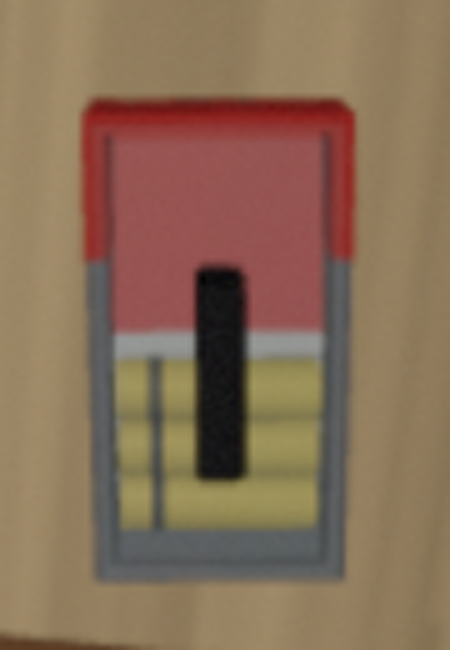

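View pics/c8.png

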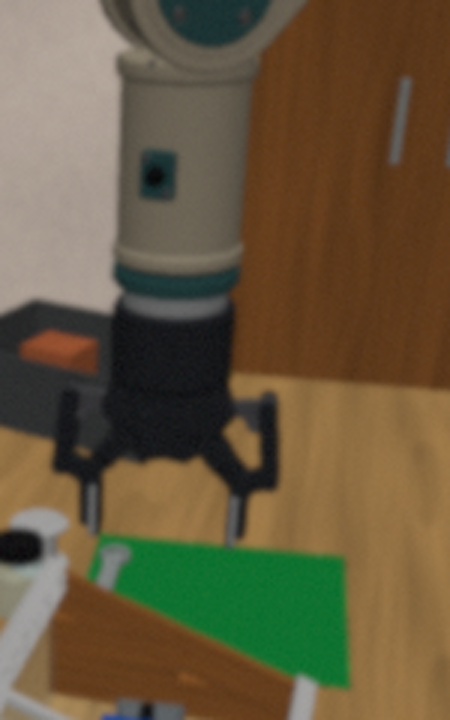

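View pics/c9.png

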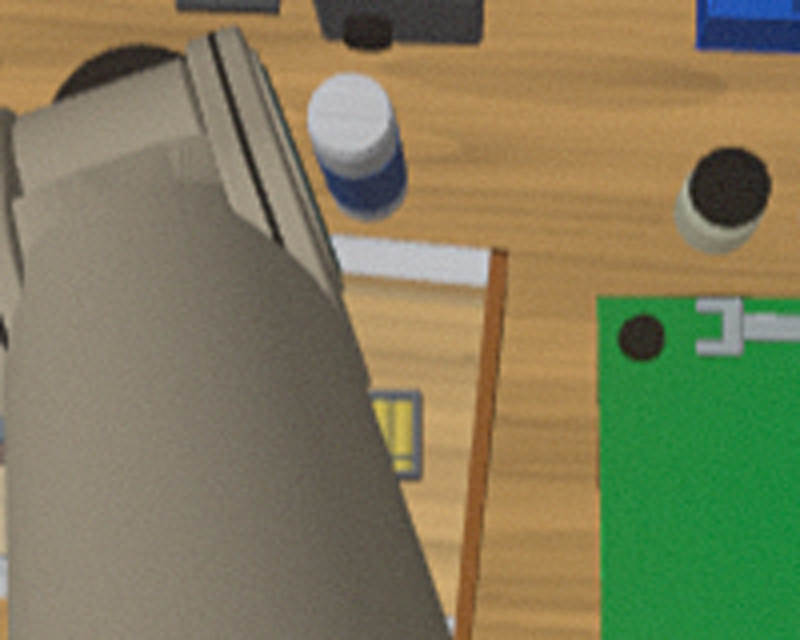

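Run:
```python
from h import *
to([548.2,82.5,15],92.4)
```

```text
t 6.75 pos [543.4  85.8 211.9] yaw [-179.9   -0.1   92.2] F [0.2 0.3 0.2] w 85.0 q [-0.   0.5 -0.3  1.8  0.2  0.8 -0.4]
SHIFT [ -3.7   4.8 196.8] TURN [-0.1 -0.1 -0.2]
```

```bash
python3 -m jog '-3 5 40 0 0 0 1; -3 5 90 0 0 0 1; -3 5 130 0 0 0 1; -3 5 150 0 0 0 1; -3 5 150 0 0 0 1; -3 5 150 0 0 0 1'
python3 - <<'E'
from h import *
s=ctrl.read_state(); d=snap('wrist','w5')
to([548.2,82.5,15],92.4)
E
```

```text
clock: 7.5
eef_pos: [549.4, 82.6, 63.1]
tool_rot: [3.141, -0.001, 1.608]
force: [-0.3, -0.7, 0.3]
width: 85.1
t 7.55 pos [549.7  82.4  63.5] yaw [179.9  -0.   92.1] F [ 0.1 -0.5  0.3] w 85.1 q [-0.1  0.7 -0.2  1.9  0.3  0.5 -0.5]
SHIFT [ 0.2 -1.6 48.5] TURN [ 0.1 -0.  -0.3]
```

View pics/w5.png

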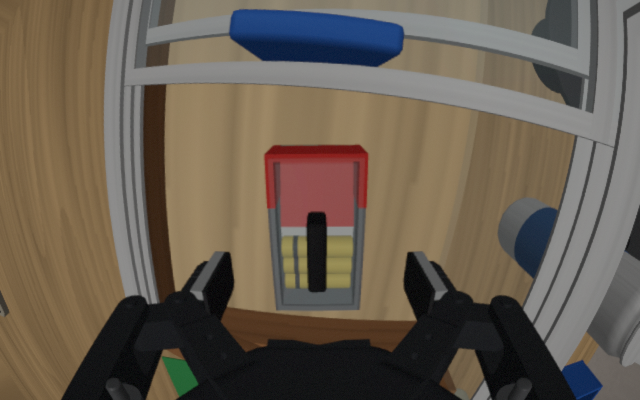

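Run:
```python
from h import *
d=load('w5'); s=dict(eef_pos=np.array([549.6,82.5,63.3]),tool_rot=np.array([3.141,-.001,1.608]))
P=[wpt(d,s,*p,height=46) for p in((265,155),(367,153),(275,309),(360,309))]
print(P,sum(P)/4); print(wpt(d,s,308,213,height=69),wpt(d,s,326,213,height=69),wpt(d,s,308,291,height=69),wpt(d,s,326,290,height=69))
```

```text
[array([518.7, 131.3,  46. ]), array([572.7, 134.3,  46. ]), array([522.4,  31.4,  46. ]), array([577.8,  33.4,  46. ])] [547.9  82.6  46. ]
[542.9 108.1  69. ] [551.4 108.4  69. ] [543.9  63.3  69. ] [553.5  64.4  69. ]
```

```bash
python3 -m jog '0 -2 25 0 0 0 1; 0 -2 40 0 0 0 1; 0 -2 48 0 0 0 1; 0 -2 48 0 0 0 1; 0 -2 48 0 0 0 0.3; 0 -2 48 0 0 0 0; 0 -2 48 0 0 0 -1; 0 -2 48 0 0 0 -1'; python3 -m jog '0 0 0 0 0 0 -1; 0 0 0 0 0 0 -1'
python3 - <<'E'
from h import *
s=ctrl.read_state(); d=snap('wrist','w6')
to([548.2,82.5,15],92.4)
E
```

```text
clock: 8.55
eef_pos: [547.5, 81.7, 15.3]
tool_rot: [3.14, -0.0, 1.607]
force: [-0.8, 0.2, 5.1]
width: 53.2
clock: 8.8
eef_pos: [547.5, 81.7, 15.3]
tool_rot: [3.14, -0.0, 1.607]
force: [-0.4, -0.7, 6.6]
width: 53.3
t 8.85 pos [547.5  81.7  15.3] yaw [179.9  -0.   92.1] F [-1.4  0.3  5.7] w 53.0 q [-0.1  0.8 -0.2  1.9  0.3  0.4 -0.5]
SHIFT [0.8 0.8 0.3] TURN [ 0.1 -0.  -0.3]
```

View pics/w6.png

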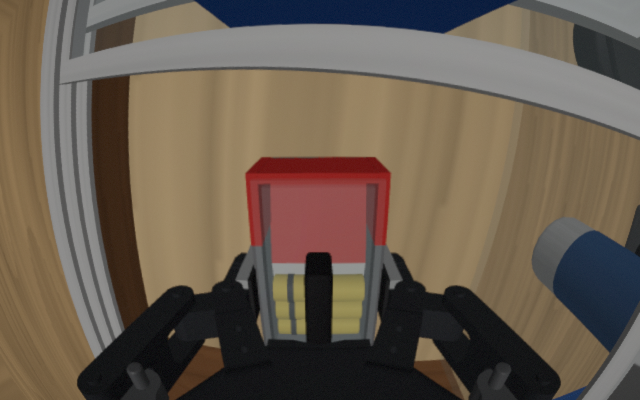

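```bash
python3 -m jog '0 0 -3 0 0 0 -1; 0 0 -8 0 0 0 -1; 0 0 -18 0 0 0 -1; 0 0 -33 0 0 0 -1; 0 0 -53 0 0 0 -1; 0 0 -75 0 0 0 -1; 0 0 -95 0 0 0 -1; 0 0 -105 0 0 0 -1'
python3 - <<'E'
from h import *
s=ctrl.read_state(); d=snap('wrist','w7')
to([535,-60,190],92.4)
E
```

```text
clock: 9.85
eef_pos: [547.6, 81.7, 121.4]
tool_rot: [3.139, -0.0, 1.607]
force: [0.0, 0.4, -2.5]
width: 53.1
t 9.9 pos [548.   81.8 121.9] yaw [179.8  -0.   92.1] F [-0.4 -0.  -2. ] w 53.2 q [-0.   0.7 -0.3  1.9  0.3  0.6 -0.4]
SHIFT [-141.2  -17.9  -68.2] TURN [ 0.2 -0.  -0.3]
```

View pics/w7.png

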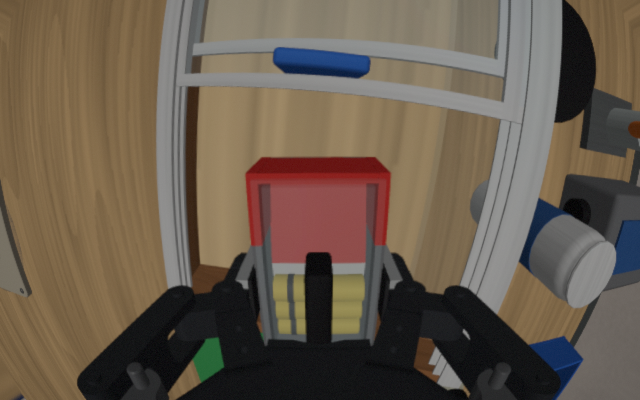

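```bash
python3 -m jog '0 0 -20 0 0 0 -1; 0 0 -45 0 0 0 -1; -5 0 -65 0 0 0 -1; -20 -2 -78 0 0 0 -1; -45 -6 -78 0 0 0 -1; -75 -10 -78 0 0 0 -1; -105 -14 -78 0 0 0 -1; -135 -18 -78 0 0 0 -1';python3 - <<'E'
from h import *
to([480,-200,200],92)
E
```

```text
clock: 10.9
eef_pos: [532.8, -56.1, 196.9]
tool_rot: [-3.14, 0.0, 1.606]
force: [0.3, -1.0, -2.3]
width: 53.2
t 10.9 pos [532.8 -56.1 196.9] yaw [-179.9    0.    92. ] F [ 0.3 -1.  -2.3] w 53.2 q [ 0.3  0.5 -0.3  1.9  0.2  0.8 -0.1]
SHIFT [-141.9  -57.9   -2.9] TURN [-0.1  0.   0. ]
```

```bash
python3 -m jog '-30 -12 0 0 0 0 -1; -60 -24 0 0 0 0 -1; -90 -37 0 0 0 0 -1; -115 -47 0 0 0 0 -1; -133 -54 0 0 0 0 -1; -142 -58 0 0 0 0 -1; -142 -58 0 0 0 0 -1';python3 - <<'E'
from h import *
to([480,-200,200],92)
E
python3 -m jog '0 0 0 0 -3 0 -1; 0 0 0 0 -6 0 -1; 0 0 0 0 -10 0 -1; 0 0 0 0 -14 0 -1; 0 0 0 0 -18 0 -1; 0 0 0 0 -20 0 -1'
python3 - <<'E'
from h import *
d=snap('wrist','w8'); snap('side','s8')
to([480,-200,200],92)
E
```

```text
clock: 11.78
eef_pos: [480.9, -198.2, 197.3]
tool_rot: [-3.141, -0.0, 1.607]
force: [0.7, -0.1, -1.9]
width: 52.8
t 11.78 pos [ 480.9 -198.2  197.3] yaw [-180.    -0.    92.1] F [ 0.7 -0.1 -1.9] w 52.8 q [ 0.6  0.5 -0.3  1.9  0.2  0.8  0.2]
SHIFT [-1.7 -1.  -2.7] TURN [-0.  -0.   0.1]
clock: 12.52
eef_pos: [482.1, -195.1, 197.3]
tool_rot: [3.141, 0.349, 1.612]
force: [-0.4, -0.5, -1.9]
width: 53.1
t 12.62 pos [ 482.  -194.9  197.1] yaw [-180.    19.9   92.4] F [ 1.1  0.2 -1.4] w 52.9 q [ 0.1  0.5 -0.   2.   0.6  0.7 -0.3]
SHIFT [-5.7 -2.2 -1. ] TURN [ 0.1 19.9  0.4]
```

View pics/w8.png

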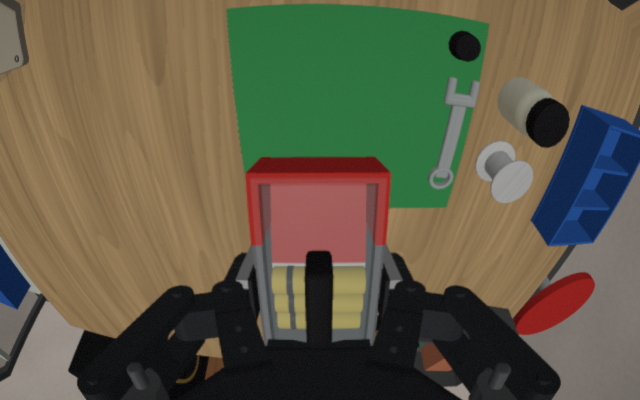

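View pics/s8.png

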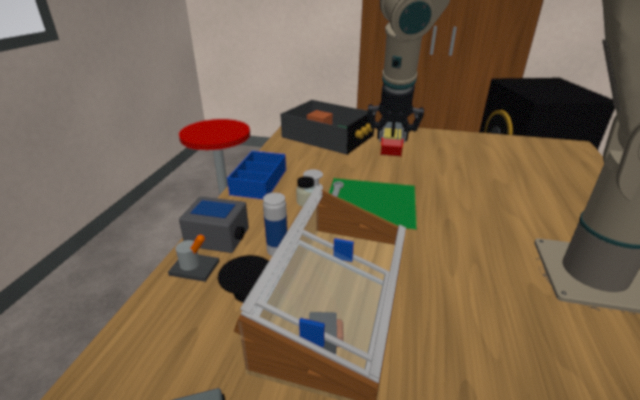

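```bash
python3 -m jog '0 0 0 0 -4 0 -1; 0 0 0 0 -7 0 -1; 0 0 0 0 -10 0 -1; 0 0 0 0 -10 0 -1; 0 0 0 0 -10 0 -1; 0 0 0 0 -10 0 -1'
python3 - <<'E'
from h import *
d=snap('wrist','w9'); crop('w9',220,140,420,360,2.5,'c10')
to([480,-200,200],92)
E
```

```text
clock: 13.38
eef_pos: [481.1, -198.6, 197.7]
tool_rot: [3.141, 0.523, 1.606]
force: [0.9, -1.0, -2.2]
width: 53.0
t 13.43 pos [ 481.1 -198.6  197.7] yaw [180.  30.  92.] F [-0.3  0.4 -1.3] w 53.2 q [-0.1  0.5  0.1  2.1  0.8  0.7 -0.6]
SHIFT [-2.3 -1.1 -1.3] TURN [ 0. 30.  0.]
```

View pics/c10.png

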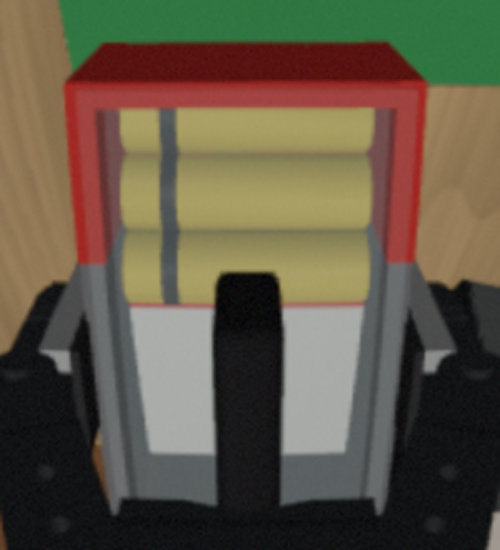

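```bash
python3 -m jog '0 0 0 0 0 0 -1; 0 0 0 0 4 0 -1; 0 0 0 0 9 0 -1; 0 0 0 0 15 0 -1; 0 0 0 0 21 0 -1; 0 0 0 0 26 0 -1; 0 0 0 0 29 0 -1; 0 0 0 0 30 0 -1'
python3 - <<'E'
from h import *
to([478,-200,30],92)
E
```

```text
clock: 14.42
eef_pos: [480.6, -199.5, 197.4]
tool_rot: [-3.141, -0.0, 1.605]
force: [1.0, 0.3, -2.3]
width: 53.3
t 14.43 pos [ 480.6 -199.5  197.4] yaw [-180.    -0.    91.9] F [ 1.   0.3 -2.3] w 53.3 q [ 0.5  0.5 -0.3  1.9  0.2  0.8  0.2]
SHIFT [ -0.4  -2.5 167.4] TURN [-0.  -0.  -0.1]
```

```bash
python3 -m jog '0 0 15 0 0 0 -1; 0 -2 40 0 0 0 -1; 0 -3 70 0 0 0 -1; 0 -3 100 0 0 0 -1; 0 -3 130 0 0 0 -1; 0 -3 152 0 0 0 -1; 0 -3 163 0 0 0 -1; 0 -3 167 0 0 0 -1'
python3 -m jog '0 0 0 0 0 0 -1;0 0 0 0 0 0 -1'
python3 - <<'E'
from h import *
d=snap('wrist','w10');snap('side','s10');snap('top','t10')
print(np.degrees(ctrl.read_state()['tool_rot']))
to([478,-200,6.3],92)
E
```

```text
clock: 15.42
eef_pos: [477.9, -197.3, 29.8]
tool_rot: [-3.141, -0.0, 1.609]
force: [-0.8, -0.1, -1.2]
width: 53.4
clock: 15.68
eef_pos: [478.7, -198.3, 31.2]
tool_rot: [3.14, 0.001, 1.607]
force: [0.9, 0.4, -2.5]
width: 52.6
[179.9   0.   92.1]
t 15.82 pos [ 478.5 -198.4   31.1] yaw [179.9   0.   92.1] F [ 0.4 -0.6 -1.8] w 53.2 q [ 0.5  0.8 -0.2  2.   0.3  0.4  0.1]
SHIFT [-1.6 -0.6 24.8] TURN [0.1 0.  0.1]
```

View pics/w10.png

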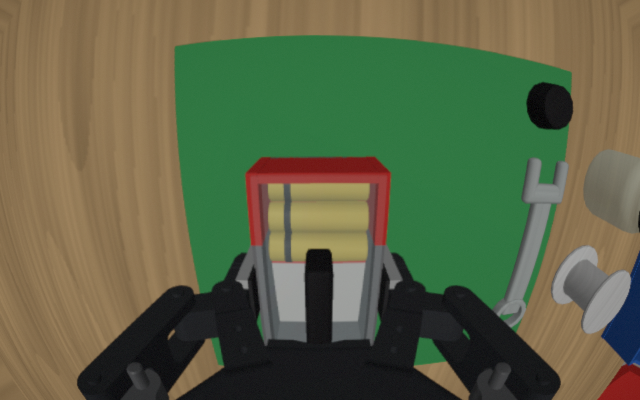

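```bash
python3 -m jog '0 0 8 0 0 0 -1; 0 0 15 0 0 0 -1; 0 0 20 0 0 0 -1; 0 0 22 0 0 0 -1; 0 0 22 0 0 0 -1; 0 0 22 0 0 0 -1'
python3 -m jog '0 0 1 0 0 0 -1; 0 0 1 0 0 0 -1; 0 0 1 0 0 0 -1'
python3 -m jog '0 0 1 0 0 0 -1; 0 0 1 0 0 0 -1; 0 0 1 0 0 0 -1'
```

```text
clock: 16.58
eef_pos: [478.2, -198.2, 8.6]
tool_rot: [3.141, 0.0, 1.607]
force: [-0.6, -0.1, -1.7]
width: 53.0
clock: 16.95
eef_pos: [478.1, -198.1, 7.5]
tool_rot: [3.142, 0.0, 1.607]
force: [-0.1, 0.2, -2.4]
width: 52.9
clock: 17.32
eef_pos: [478.1, -198.2, 6.5]
tool_rot: [3.142, 0.0, 1.607]
force: [-0.3, -0.0, -1.8]
width: 53.3
```

```bash
python3 -m jog '0 0 1 0 0 0 -1; 0 0 1 0 0 0 -1; 0 0 1 0 0 0 -1'
```

```text
clock: 17.7
eef_pos: [478.1, -198.1, 6.3]
tool_rot: [3.141, 0.0, 1.608]
force: [-2.4, 1.3, 7.6]
width: 52.8
```

```bash
python3 -m jog '0 0 0 0 0 0 -0.2; 0 0 0 0 0 0 0.4; 0 0 0 0 0 0 0.9; 0 0 0 0 0 0 0.9; 0 0 -8 0 0 0 0.9; 0 0 -22 0 0 0 0.9; 0 0 -38 0 0 0 0.9; 0 0 -44 0 0 0 0.9'
python3 -m jog '0 0 0 0 0 0 0.9; 0 0 0 0 0 0 0.9'
python3 - <<'E'
from h import *
s=ctrl.read_state();print(s['eef_pos'],s['tool_rot'])
d=snap('wrist','w11');snap('side','s11');crop('s11',330,100,480,260,4,'c11')
to([478,-200,46],92)
E
```

```text
clock: 18.7
eef_pos: [479.0, -198.5, 51.2]
tool_rot: [3.139, 0.001, 1.607]
force: [0.3, -0.3, -0.4]
width: 81.0
clock: 18.95
eef_pos: [477.9, -198.1, 49.3]
tool_rot: [-3.141, -0.0, 1.607]
force: [0.2, -1.0, -0.8]
width: 81.1
[ 477.9 -198.1   49.3] [-3.1 -0.   1.6]
t 19.05 pos [ 477.8 -198.    49.1] yaw [-180.    -0.    92.1] F [ 0.5 -0.5  0.2] w 81.4 q [ 0.5  0.7 -0.2  2.   0.3  0.4  0.1]
SHIFT [-2.   0.1  3.1] TURN [-0.  -0.   0.1]
```

View pics/w11.png

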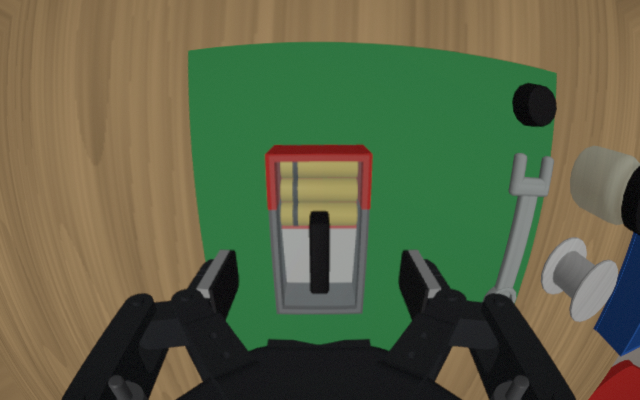

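View pics/c11.png

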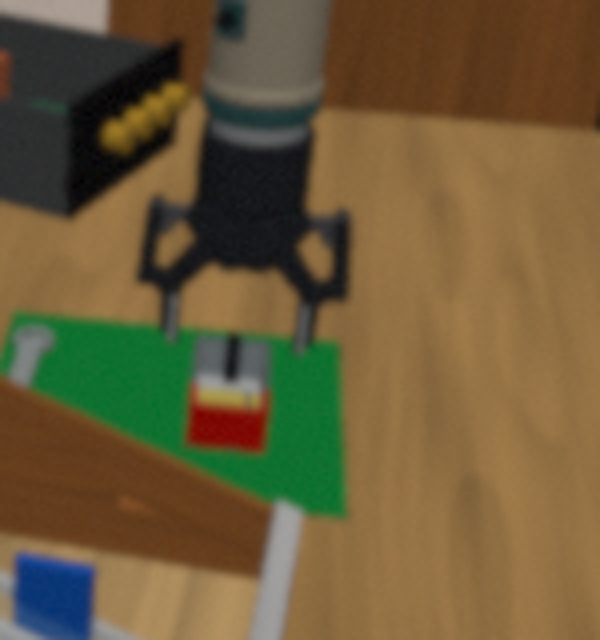

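Run:
```python
from h import *
d=load('w11'); s=dict(eef_pos=np.array([477.9,-198.1,49.3]),tool_rot=np.array([-3.141,0,1.607]))
for p in((310,213),(328,213),(310,292),(329,291)): print(wpt(d,s,*p,height=60))
for p in((266,156),(372,155),(277,312),(364,312)): print('d',wpt(d,s,*p,height=37))
```

```text
[ 472.2 -170.6   60. ]
[ 480.5 -170.3   60. ]
[ 473.3 -214.4   60. ]
[ 483.1 -213.4   60. ]
d [ 448.4 -148.9   37. ]
d [ 502.8 -146.4   37. ]
d [ 452.5 -247.6   37. ]
d [ 507.9 -245.8   37. ]
```

```bash
python3 -m jog '0 0 4 0 0 0 0.2; 0 0 4 0 0 0 0; 0 0 4 0 0 0 -0.3; 0 0 4 0 0 0 -0.5; 0 0 4 0 0 0 -0.6; 0 0 4 0 0 0 -0.7; 0 0 4 0 0 0 -0.8; 0 0 4 0 0 0 -1'
python3 -m jog '0 0 0 0 0 0 -1; 0 0 0 0 0 0 -1'
python3 - <<'E'
from h import *
s=ctrl.read_state();print(s['eef_pos'],s['width'],s['force'])
d=snap('wrist','w12')
E
```

```text
clock: 20.05
eef_pos: [478.2, -198.2, 45.7]
tool_rot: [3.141, 0.0, 1.608]
force: [-0.1, 0.1, 3.3]
width: 8.3
clock: 20.3
eef_pos: [478.2, -198.2, 45.7]
tool_rot: [3.141, 0.0, 1.607]
force: [-0.1, -0.0, 3.9]
width: 8.7
[ 478.2 -198.2   45.7] 8.6864915654052 [-0.1 -0.   3.9]
```

View pics/w12.png

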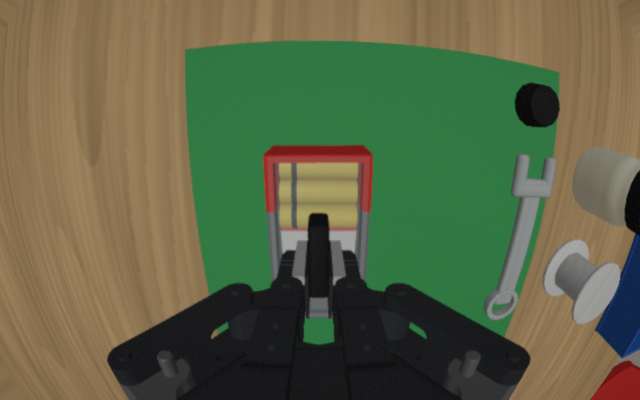

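```bash
python3 -m jog '0 0 -2 0 0 0 -1; 0 0 -5 0 0 0 -1; 0 0 -10 0 0 0 -1; 0 0 -20 0 0 0 -1; 0 0 -35 0 0 0 -1; 0 0 -50 0 0 0 -1; 0 0 -50 0 0 0 -1'
python3 - <<'E'
from h import *
d=snap('wrist','w13')
to([563,-198,40],92)
E
```

```text
clock: 21.22
eef_pos: [479.2, -198.5, 97.1]
tool_rot: [3.138, 0.001, 1.607]
force: [1.2, 0.0, 0.0]
width: 8.3
t 21.27 pos [ 478.6 -198.4   96.4] yaw [179.9   0.   92.1] F [-0.3  0.4 -0.8] w 8.3 q [ 0.5  0.7 -0.2  2.   0.3  0.5  0.1]
SHIFT [-2.6 84.3 56.5] TURN [0.1 0.  0.1]
```

View pics/w13.png

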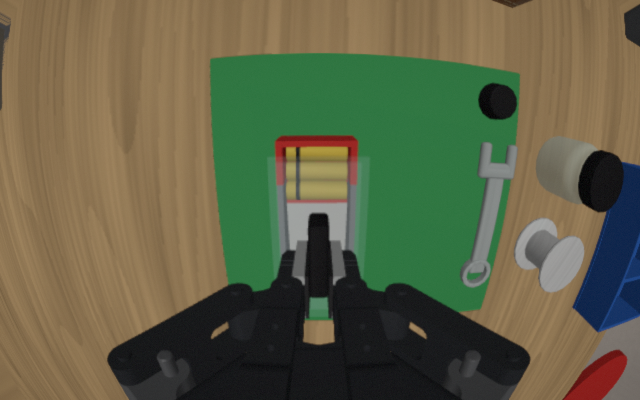

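Lid is off cleanly and level, the dish stays put with three caps at the red end. Now beside it.

```bash
python3 -m jog '0 20 0 0 0 0 -1; 0 45 0 0 0 0 -1; 0 70 3 0 0 0 -1; 0 84 20 0 0 0 -1; 0 84 40 0 0 0 -1; 0 84 56 0 0 0 -1; 0 84 56 0 0 0 -1; 0 84 56 0 0 0 -1'
python3 - <<'E'
from h import *
d=snap('wrist','w14')
to([563,-198,15.7],92)
E
```

```text
clock: 22.28
eef_pos: [562.2, -195.1, 39.8]
tool_rot: [3.141, 0.0, 1.607]
force: [-0.2, -0.6, -1.0]
width: 8.5
t 22.32 pos [ 562.5 -195.2   40.1] yaw [179.9   0.   92.1] F [ 0.   0.9 -0.1] w 8.1 q [ 0.4  0.8 -0.2  1.8  0.3  0.6  0.1]
SHIFT [-2.8  0.4 24.4] TURN [0.1 0.  0.1]
```

View pics/w14.png

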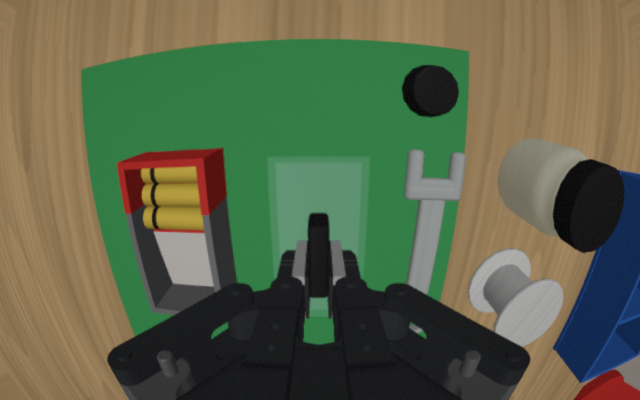

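```bash
python3 -m jog '0 -4 8 0 0 0 -1; 0 -4 15 0 0 0 -1; 0 -4 20 0 0 0 -1; 0 -4 22 0 0 0 -1; 0 -4 22 0 0 0 -1; 0 -4 22 0 0 0 -1'
python3 -m jog '0 0 1 0 0 0 -1; 0 0 1 0 0 0 -1; 0 0 1 0 0 0 -1'
python3 -m jog '0 0 1 0 0 0 -1; 0 0 1 0 0 0 -1; 0 0 1 0 0 0 -1'
```

```text
clock: 23.08
eef_pos: [558.3, -195.2, 17.6]
tool_rot: [3.141, 0.0, 1.607]
force: [0.9, 0.5, -0.3]
width: 8.7
clock: 23.45
eef_pos: [558.1, -195.2, 16.5]
tool_rot: [3.141, 0.0, 1.607]
force: [0.6, -0.5, 0.1]
width: 8.2
clock: 23.82
eef_pos: [558.1, -195.2, 15.5]
tool_rot: [-3.142, -0.0, 1.607]
force: [-0.1, -0.6, -0.7]
width: 8.6
```

```bash
python3 -m jog '0 0 0.7 0 0 0 -1; 0 0 0.7 0 0 0 -1; 0 0 0.7 0 0 0 -1'
```

```text
clock: 24.2
eef_pos: [558.1, -195.2, 14.9]
tool_rot: [3.141, 0.0, 1.607]
force: [-1.0, 0.8, 1.6]
width: 8.4
```

```bash
python3 -m jog '0 0 0.6 0 0 0 -1; 0 0 0.6 0 0 0 -1; 0 0 0.6 0 0 0 -1'
```

```text
clock: 24.58
eef_pos: [558.1, -195.2, 14.9]
tool_rot: [3.141, 0.0, 1.607]
force: [-2.6, 0.0, 6.5]
width: 8.3
```

```bash
python3 -m jog '0 0 0 0 0 0 -0.7; 0 0 0 0 0 0 -0.4; 0 0 0 0 0 0 -0.4; 0 0 -10 0 0 0 -0.4; 0 0 -30 0 0 0 -0.4; 0 0 -65 0 0 0 -0.4; 0 0 -110 0 0 0 -0.4; 0 0 -160 0 0 0 -0.4'
python3 -m jog '-15 0 -20 0 0 0 0; -65 0 -30 0 0 0 0; -120 0 -30 0 0 0 0; -170 0 -30 0 0 0 0; -170 0 -30 0 0 0 0; -170 0 -30 0 0 0 0'
python3 - <<'E'
from h import *
d=snap('wrist','w15');snap('side','s15');snap('top','t15'); crop('t15',340,180,455,305,4.5,'c15'); crop('t15',135,155,335,290,4,'c16');crop('s15',230,100,430,300,3,'c17')
to([558,-195,40],92)
E
```

```text
clock: 25.58
eef_pos: [557.9, -195.1, 176.9]
tool_rot: [3.141, 0.0, 1.608]
force: [1.1, -0.6, 0.7]
width: 25.5
clock: 26.32
eef_pos: [564.4, -364.3, 205.2]
tool_rot: [3.141, -0.001, 1.608]
force: [0.3, -0.5, 0.1]
width: 42.5
t 26.48 pos [ 564.9 -363.1  204.9] yaw [180.   -0.   92.2] F [-0.4 -0.3 -0.8] w 42.7 q [ 0.7  0.7 -0.3  1.5  0.2  1.   0.4]
SHIFT [168.2  -0.5 165. ] TURN [ 0.  -0.   0.2]
```

View pics/w15.png

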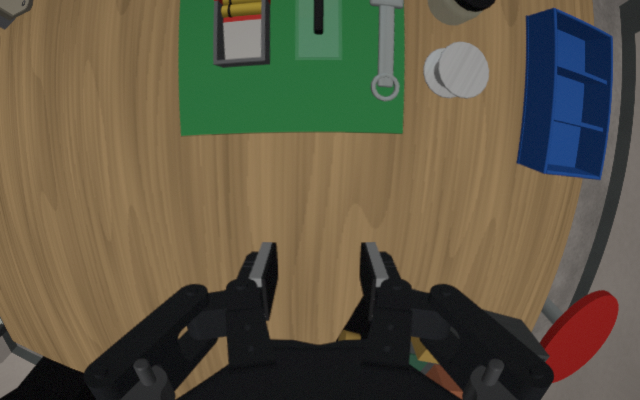

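View pics/t15.png

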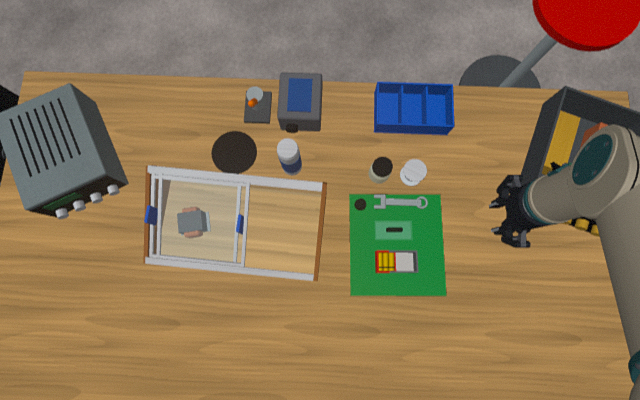

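View pics/c17.png

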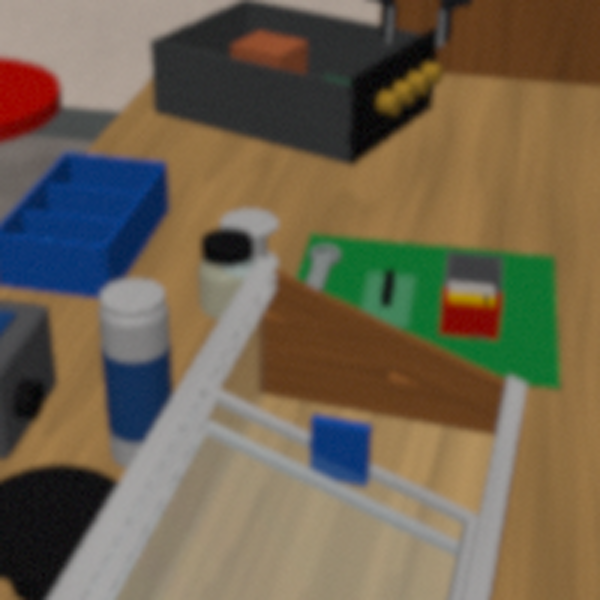

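View pics/c16.png

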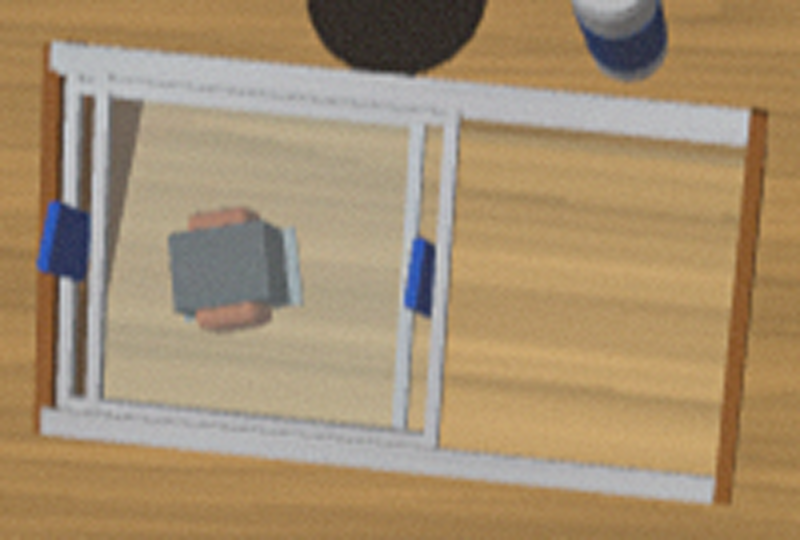

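View pics/c15.png

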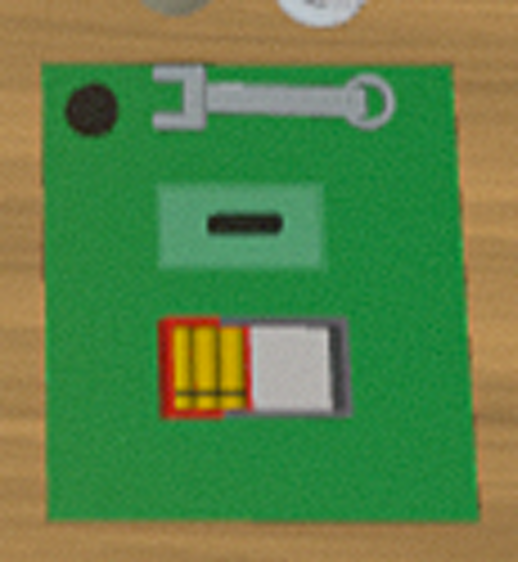

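Run:
```python
from h import *
print(ctrl.finish_job())
```

```text
the job is handed in; nothing more can be done
None
```

I did the job as asked and handed it in at about 26.6 s of the 61 s allowed.

- **Door:** I pushed the right door over its neighbour until it hit its stop, where the force rose to about 6.5 N. My position readings disagree by a few millimetres: the top camera put its edge at about case y -37 to -44 mm shortly before the stop. The wrist camera put it at about -28 mm afterwards, against the -35 mm given for fully across. I relied on the stop contact.
- **Dish:** I gripped it by its long walls and lifted it out with the lid on. Over the mat I tipped it 30° with the red end down, and the picture showed all three capacitors across the ridge. I then levelled it and set it down with about 9 N of contact.
- **Lid:** I lifted it straight off by the bar and laid it flat beside the dish, handle up, with about 6.5 N of contact.

The last top picture shows all three capacitors in the red end and the lid on the mat between the dish and the wrench. The left door, transformer, wrench and knob look unmoved. The arm is clear of everything, and no check failed.

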